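# Lock a board panel into its solder pallet

### The job

With your fingertips, first push the green board panel away from the near side until it is fully home under the two fixed tongues of its solder pallet; the thumb notch gives access to its near edge. Then run your fingertips lightly along the pallet's near and left edges, sweeping the finger roller of each of the five hold-downs clockwise until its lever lies along the edge and its nose is over the panel. Lift nothing, and leave the loose things nearby alone.

Things in the scene. Friction and masses are not known exactly. Their poses are not given: they have to be found in the camera images.
- pallet: dark grey solder pallet fixed on the bench: plate 168 x 268 x 14 mm with a rectangular pocket (floor 10 mm above the bench). Origin on the bench top, under the panel's centre when fully home; x from near side to far side, y left, z up. In this frame: plate x -90 to 78, y -130 to 138; pocket x -64 to 50.5, y -102 to 102 mm
- board: green circuit-board panel 100 (x) x 200 (y) x 2.4 mm, 0.14 kg, loose in the pocket, parts up to 18 mm tall on it. Origin: centre of its underside, axes like the pallet's. Play: 2 mm each side in y, 13 mm in x. It starts 8 to 12 mm short of home; home, its far edge meets the pocket's far wall and its x in the pallet's frame is about 0
- notch (a point): middle of the thumb notch, at (-66, 0) mm in the pallet's frame, 12 mm above the bench. The notch is cut right through the plate to the bench and is open to the near side: x -90 to -42, y -26 to 26 mm. The panel's near edge bridges it, underside 10 mm above the bench (edge at x = -62 to -58 at first, -50 when home)
- tongue_right (a point): tip of the right-hand fixed steel tongue on the far rim, at (43, -60) mm in the pallet's frame; it reaches over the pocket, underside 15 mm above the bench
- tongue_left (a point): the same for the left-hand tongue, at (43, 60) mm
- clip_1 (a joint): turn of hold-down 1 (near rim, right): 0 = open, lever straight out over the pallet's edge, nose along the edge; grows clockwise seen from above; 1.57 = lever along the edge, nose square over the panel; stop at 1.9. Starts between 0 and 0.6. Turns with slight friction, about 1.2 N at the roller, and stays where left
- pivot_1 (a point): pivot axis of hold-down 1, at (-72, -64) mm in the pallet's frame, at the top of its screw, 22 mm above the bench
- rollertop_1 (a point): centre of the top of hold-down 1's finger roller, 36 mm above the bench; moves with the lever. All five are alike: a flat steel L, 15 to 19 mm above the bench, of a lever with an upright, freely turning roller of 12 mm diameter, 20 to 36 mm above the bench, its axis 21 mm from the pivot, and a nose 30 mm long, square to the lever
- clip_2 (a joint): turn of hold-down 2 (near rim, left of the notch): 0 = open, lever straight out over the pallet's edge, nose along the edge; grows clockwise seen from above; 1.57 = lever along the edge, nose square over the panel; stop at 1.9. Starts between 0 and 0.6
- pivot_2 (a point): pivot axis of hold-down 2, at (-72, 40) mm in the pallet's frame, at the top of its screw, 22 mm above the bench
- rollertop_2 (a point): centre of the top of hold-down 2's finger roller, 36 mm above the bench; moves with the lever
- clip_3 (a joint): turn of hold-down 3 (near rim, leftmost): 0 = open, lever straight out over the pallet's edge, nose along the edge; grows clockwise seen from above; 1.57 = lever along the edge, nose square over the panel; stop at 1.9. Starts between 0 and 0.6
- pivot_3 (a point): pivot axis of hold-down 3, at (-72, 88) mm in the pallet's frame, at the top of its screw, 22 mm above the bench
- rollertop_3 (a point): centre of the top of hold-down 3's finger roller, 36 mm above the bench; moves with the lever
- clip_4 (a joint): turn of hold-down 4 (left rim, nearer one): 0 = open, lever straight out over the pallet's edge, nose along the edge; grows clockwise seen from above; 1.57 = lever along the edge, nose square over the panel; stop at 1.9. Starts between 0 and 0.6
- pivot_4 (a point): pivot axis of hold-down 4, at (-25, 122) mm in the pallet's frame, at the top of its screw, 22 mm above the bench
- rollertop_4 (a point): centre of the top of hold-down 4's finger roller, 36 mm above the bench; moves with the lever
- clip_5 (a joint): turn of hold-down 5 (left rim, farther one): 0 = open, lever straight out over the pallet's edge, nose along the edge; grows clockwise seen from above; 1.57 = lever along the edge, nose square over the panel; stop at 1.9. Starts between 0 and 0.6
- pivot_5 (a point): pivot axis of hold-down 5, at (25, 122) mm in the pallet's frame, at the top of its screw, 22 mm above the bench
- rollertop_5 (a point): centre of the top of hold-down 5's finger roller, 36 mm above the bench; moves with the lever
- cap: white cube-shaped adapter cap, 46 x 46 x 43 mm, loose, a bystander; origin at its underside's centre
- module: small plug module with a green board, 66 x 43 x 42 mm, loose, a bystander; origin at its underside's centre
- screwdriver: screwdriver with black and orange handle, 227 mm long, loose, a bystander; origin at its underside's centre

How it is judged:
By the outcome, as a careful person would: the job done as asked, in the order asked, and still so for the second after the job is handed in, with the robot touching nothing.
It also fails if it takes over 58 s, if anything falls off the work surface, if the arm or the gripper's body presses on something with over 40 N, if the wrist force passes 120 N, or if a joint passes its speed limit or range.

### The arm

A 7-joint arm with a two-finger parallel gripper is mounted at the origin on a cart in front of the work surface, level with it; the furniture and walls round the work are solid. World frame = base frame: x ahead of the robot, y to its left, z up, the work surface at z = 0. Lengths are in m, angles in degrees, forces in N, time in s.
With the tool pointing down it reaches from about 0.425 to 0.875 m from the base axis. Payload 9.9 kg.
Tool frame: the origin (TCP) lies at the very end of the fingers, on their centre line; the grasp point (between the pads) lies bot.grip_point_offset behind it (bot.grip_point_offset is the distance from the TCP to the grasp point, in m); z points along the fingers, y is the line along which they close (so a half turn about z gives the same grasp; the last joint's range is limited). The gripper opens to 85 mm and grips with 20 to 120 N. Pads are 22 mm wide; open, the fingers measure 114 mm over their backs; the gripper's body (76 mm by 85 mm) begins 54 mm behind the grasp point. The pads swing forward as they close: fully open they stand 13 mm farther back than shut.
Start: joints at [71.517, 32.985, 1.427, 82.34, -0.859, 64.687, -3.237], TCP at [0.16, -0.656, 0.231] pointing down, gripper open.
Joint ranges: [-157.87, 157.87], [-19.46, 123.44], [-87.15, 90], [11.01, 140.99], [-62.26, 242.26], [9.8, 113.94], [-161.44, 161.44]. Speed limits (degrees/s): [127.2, 127.2, 172.46, 172.46, 180, 180, 180].

### API

Orientations are given as a 3x3 rotation matrix whose columns are the frame's x, y, z axes.
In Python, from rig import bot gives the robot as it stands.
- The arm moves only by the shell command python3 drive.py 'ROWS' [OPENING]. ROWS is a JSON list of rows, 1 to 5 of them, each an object with the fields tx, ty, tz (the shift in cm), wx, wy, wz (a rotation vector in units of 10 degrees); a field left out counts as zero; each row is the pose to reach, as a shift and turn from the pose commanded when the command began, along the tool's axes at that moment; what a row does not reach only later rows make up. A row lasts 1/10 s, in which the tool goes at most 0.05 m and 8.59 degrees, less where a joint would pass 70% of its speed; a pose out of reach is approached as far as the arm can. OPENING is the finger opening in m, set as the command begins (- or left out keeps the last). The fingers move at their own pace and stop on an object; the grip force is fixed at half the most. Time passes only in rows, so rows that do not move let the fingers close. It prints the time, the measured TCP pose, the force, the opening and the grip force at its end. Input that does not fit is refused with a message, and nothing moves.
- bot.get_obs(): the state, without advancing time (a new reading comes with each control period).
- bot.get_image(name): name is "scene" or "top" or "wrist"; returns a dict with "img" (384x512x3 uint8, red, green, blue), "fx", "fy", "cx", "cy" (pixels), "D" ([k1, k2, p1, p2, k3] as OpenCV has them; the pictures are not rectified), "position" and "rotation" of the camera in the world. Camera axes: x right, y up, looking along -z (the intrinsics and any distortion apply to the point x, -y, -z); pixel columns grow to the right and rows downward; lengths in m; the calibration is good to about 2 mm. A picture is of the moment at which its call begins. There is no depth.
- bot.close_job(): hands the job in; it is judged then, once.
The state is a dict: "t": time; "q": joint angles; "joint_velocities": joint speeds; "tau": joint torques, N m; "tcp_pos": TCP position; "orientation": TCP orientation; "contact_force": force on the tool from outside, world axes, zero at the start; "torque": the same for the moment, N m; "opening": finger opening in m; "grasp_force": force on a finger pad.
Only numpy, scipy, OpenCV 4.12 (cv2) and the standard library are available. Lean on these libraries where they do the work, as an engineer would, in place of code of your own. Each camera call takes 0.05 s, during which the arm holds its last target. There are 200 camera calls.

## Working session

There is one attempt and no reset: what is moved stays moved. The work goes in short steps, Python scripts to look and compute and a shell command to move; the robot and the scene stay as the last step left them, time stands still between calls to the robot, and variables do not carry over. Pictures are saved under pics/ and viewed, at most 10 in all, crops included, and the job is handed in when it is done.

```bash
ls; mkdir -p pics; python3 - <<'E'
from rig import bot
import cv2
for n in("scene","top"):
    d=bot.get_image(n); cv2.imwrite(f"pics/{n}0.png",d["img"][:,:,::-1]); print(n,d["fx"],d["cx"],d["cy"],d["D"],d["position"],d["rotation"])
o=bot.get_obs(); print(o["t"],o["tcp_pos"],o["orientation"],bot.grip_point_offset,o["opening"])
E
```

```text
drive.py
pics
rig.py
scene 405.91105092728435 251.86056040080214 191.13477249243667 [-0.12125548  0.          0.          0.          0.        ] [0.1196892  0.80242849 0.7465515 ] [[-0.88500847  0.27902175 -0.37270212]
 [-0.4652566  -0.55962513  0.68582506]
 [-0.01721336  0.78036311  0.62508969]]
top 412.13794428172633 249.98384844554752 192.17379109664392 [-0.01265522  0.          0.          0.          0.        ] [0.35274402 0.01873644 1.10334327] [[-0.00843537  0.98541125 -0.16998093]
 [-0.9999568  -0.00897625 -0.00241373]
 [-0.00390431  0.16995322  0.9854444 ]]
0.1 [ 0.15958965 -0.65543624  0.2305432 ] [[ 9.71602095e-01  2.36620384e-01 -4.03112791e-04]
 [ 2.36620721e-01 -9.71601038e-01  1.43420610e-03]
 [-5.23024085e-05 -1.48886249e-03 -9.99998890e-01]] 0.0187 0.08549792062357564
```

View pics/top0.png

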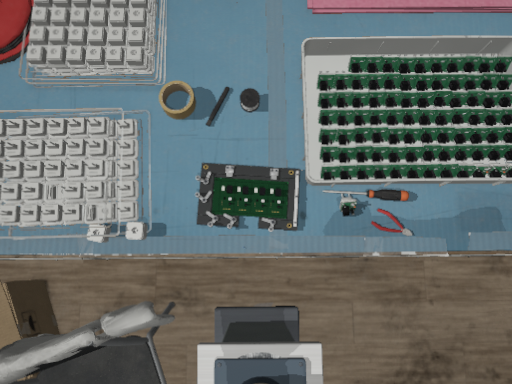

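View pics/scene0.png

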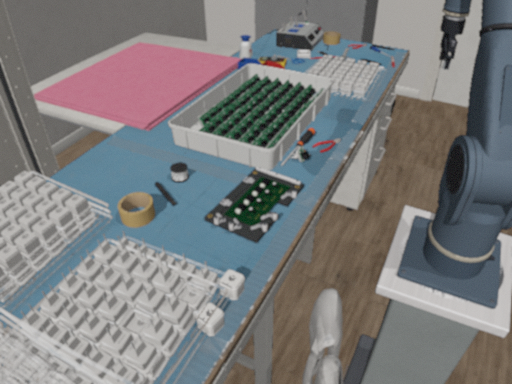

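The top view shows the pallet at about columns 197-300 and rows 163-232. The three near clips sit around (211,218), (230,221) and (270,225), the left clips around (205,180) and (203,197), and the plug module is at (347,204). I'll enlarge this area next.

```bash
cat > h.py <<'E'
import numpy as np, cv2
from rig import bot
def K(d): return np.array([[d["fx"],0,d["cx"]],[0,d["fy"],d["cy"]],[0,0,1.]])
def ray(d,uv):
    p=cv2.undistortPoints(np.array(uv,float).reshape(-1,1,2),K(d),np.array(d["D"],float)).reshape(-1,2)
    v=np.c_[p[:,0],-p[:,1],-np.ones(len(p))]@np.array(d["rotation"]).T
    return np.array(d["position"]),v
def plane(d,uv,z):
    o,v=ray(d,uv); return o+v*((z-o[2])/v[:,2])[:,None]
def proj(d,P):
    c=(np.array(P,float).reshape(-1,3)-np.array(d["position"]))@np.array(d["rotation"])
    c=c*[1,-1,-1]
    return cv2.projectPoints(c,np.zeros(3),np.zeros(3),K(d),np.array(d["D"],float))[0].reshape(-1,2)
E
python3 - <<'E'
from h import *
d=bot.get_image("top"); im=d["img"][:,:,::-1]
cv2.imwrite("pics/crop1.png",cv2.resize(im[150:245,185:310],None,fx=6,fy=6,interpolation=cv2.INTER_CUBIC))
E
```

```text
(no output)
```

View pics/crop1.png

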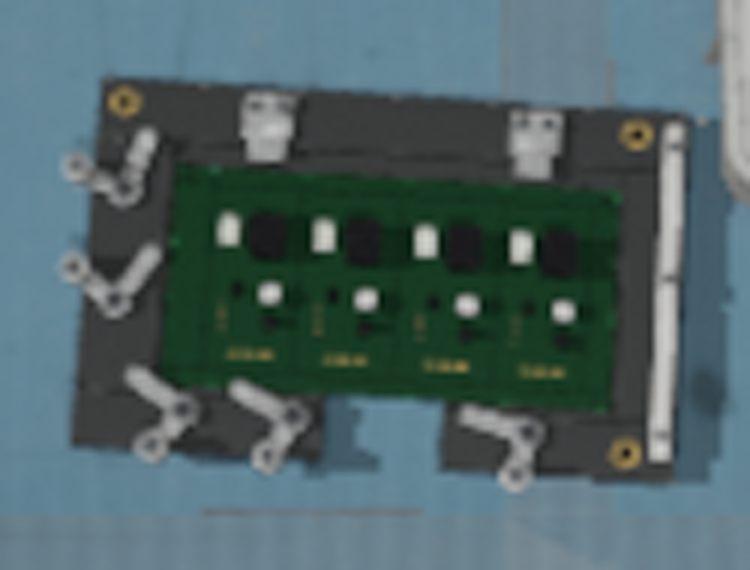

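The enlarged view (scale 6, offset 185,150) shows:
- Plate corners at (105,78), (72,445) and (672,480).
- Clip pivots 1 to 5 at (527,432), (293,415), (183,408), (115,302) and (125,190).
- Rollers 1 to 5 at (515,475), (268,457), (150,445), (72,267) and (75,165).

All the clips are partly open.

```bash
cat >> h.py <<'E'
PIV=np.array([[-72,-64],[-72,40],[-72,88],[-25,122],[25,122.]])/1e3
def fit(A,B):
    a,b=A.mean(0),B.mean(0);H=(A-a).T@(B-b);th=np.arctan2(H[0,1]-H[1,0],H[0,0]+H[1,1])
    R=np.array([[np.cos(th),-np.sin(th)],[np.sin(th),np.cos(th)]]);return R,b-R@a,np.degrees(th)
E
python3 - <<'E'
from h import *
d=bot.get_image("top")
f=lambda L:(np.array(L,float)+.5)/6-.5+[185,150]
pv=plane(d,f([(527,432),(293,415),(183,408),(115,302),(125,190)]),.022)[:,:2]
co=plane(d,f([(105,78),(72,445),(672,480)]),.014)[:,:2]
cm=np.array([[78,138],[-90,138],[-90,-130]])/1e3
A=np.r_[PIV,cm];B=np.r_[pv,co]
R,t,th=fit(A,B);print(t,th);print(((A@R.T+t)-B).round(4)*1e3)
ro=plane(d,f([(515,475),(268,457),(150,445),(72,267),(75,165)]),.036)[:,:2]
r=(ro-t)@R-PIV; print((r*1e3).round(1)); 
print([np.arctan2(y,-x).round(2) for x,y in r[:3]],[np.arctan2(x,y).round(2) for x,y in r[3:]])
s=bot.get_image("scene");print(proj(s,[[*t,0.015]]))
# panel corners
pb=plane(d,f([(165,390),(607,412),(620,192),(178,165)]),.0124)[:,:2];print(((pb-t)@R*1e3).round(1))
np.savez("pose.npz",R=R,t=t)
w=R@np.array([-.11,0])+t;print("pre",w, "notch",R@np.array([-.066,0])+t)
E
```

```text
[0.53691953 0.02070535] -4.066338400335294
[[ 0.3 -1.1]
 [-0.7  0.1]
 [-0.8 -0.4]
 [ 1.1 -0.2]
 [ 0.5  0.2]
 [ 1.1  1.9]
 [-0.1  1.1]
 [-1.4 -1.8]]
[[-20.7   5.9]
 [-19.6   8.8]
 [-17.6  12.1]
 [ 11.1  18.4]
 [  6.7  20.9]]
[np.float64(0.28), np.float64(0.42), np.float64(0.6)] [np.float64(0.54), np.float64(0.31)]
[[254.34840017 197.13628843]]
[[-62.7  97.9]
 [-60.3 -98.2]
 [ 39.2 -99.3]
 [ 39.3 100. ]]
pre [0.42719644 0.02850561] notch [0.47108568 0.02538551]
```

```bash
cat > delta.py <<'E'
import sys; from h import *
# usage: delta.py x,y,z(mm, pallet frame)[,heading deg in pallet] ... : shifts in current tool axes
p=np.load("pose.npz");R,t=p["R"],p["t"];o=bot.get_obs();O=np.array(o["orientation"]);P=np.array(o["tcp_pos"])
print("t",round(o["t"],2),"pallet mm",((P[:2]-t)@R*1e3).round(1),"z",(P[2]*1e3).round(1),"F",np.round(R.T@np.array(o["contact_force"])[:2],1),np.round(o["contact_force"][2],1),"open",round(o["opening"],4))
yaw=np.degrees(np.arctan2(O[1,0],O[0,0])-np.arctan2(R[1,0],R[0,0]));print("tool heading in pallet",yaw.round(2),"tilt",O[:2,2].round(4))
for a in sys.argv[1:]:
    a=[float(v) for v in a.split(",")];w=np.r_[R@np.array(a[:2])/1e3+t,a[2]/1e3]
    print(a,"shift",(O.T@(w-P)).round(4),"world",w.round(3))
E
python3 delta.py -- 2>/dev/null; python3 delta.py -100,-380,180 -85,0,100 -85,0,5
```

```text
t 0.25 pallet mm [-328.4 -701.4] z 230.9 F [0.2 0.3] -0.1 open 0.0856
tool heading in pallet 17.75 tilt [-0.0002  0.0007]
t 0.25 pallet mm [-328.4 -701.4] z 230.9 F [0.2 0.3] -0.1 open 0.0856
tool heading in pallet 17.75 tilt [-0.0002  0.0007]
[-100.0, -380.0, 180.0] shift [ 0.3155 -0.2365  0.0511] world [ 0.41  -0.351  0.18 ]
[-85.0, 0.0, 100.0] shift [ 0.4456 -0.5938  0.1313] world [0.452 0.027 0.1  ]
[-85.0, 0.0, 5.0] shift [ 0.4456 -0.5937  0.2263] world [0.452 0.027 0.005]
```
Total distance ~0.38 first, 8 rows. Close gripper (opening 0) too. Via waypoint world (0.41,-0.351) r=0.54 good.

The rows are not in the units I measure in: shifts go in cm and turns go in units of 10 degrees. I convert before sending: 0.315 m is 31.5, -0.236 m is -23.6, 17.75 degrees is 1.775.

```bash
python3 drive.py '[{"tx": 31.5,"ty": -23.6,"tz": 3,"wz": 1.775},{"tx": 31.5,"ty": -23.6,"tz": 3,"wz": 1.775},{"tx": 31.5,"ty": -23.6,"tz": 3,"wz": 1.775},{"tx": 31.5,"ty": -23.6,"tz": 3,"wz": 1.775},{"tx": 31.5,"ty": -23.6,"tz": 3,"wz": 1.775}]' 0; python3 delta.py -100,-380,180 -85,0,100
```

```text
t: 0.75
tcp_pos: [0.3192, -0.4617, 0.2122]
orientation: [[0.997, -0.071, 0.0], [-0.071, -0.997, -0.0], [0.0, 0.0, -1.0]]
contact_force: [0.4, -0.7, -0.4]
opening: 0.0123
grasp_force: 0.0
t 0.75 pallet mm [-183.  -496.6] z 212.2 F [ 0.4 -0.7] -0.4 open 0.0123
tool heading in pallet -0.0 tilt [ 0.0002 -0.0001]
[-100.0, -380.0, 180.0] shift [ 0.0829 -0.1167  0.0322] world [ 0.41  -0.351  0.18 ]
[-85.0, 0.0, 100.0] shift [ 0.0979 -0.4967  0.1122] world [0.452 0.027 0.1  ]
```

```bash
python3 drive.py '[{"tx": 4,"ty": -4},{"tx": 7,"ty": -8},{"tx": 9,"ty": -12,"tz": 1},{"tx": 9.5,"ty": -16.5,"tz": 2},{"tx": 9.7,"ty": -21,"tz": 3}]'; python3 drive.py '[{"ty": -5,"tz": 1},{"ty": -10,"tz": 2},{"ty": -14.5,"tz": 3},{"ty": -19,"tz": 4},{"ty": -23.5,"tz": 5}]'; python3 delta.py -85,0,100
```

```text
t: 1.25
tcp_pos: [0.4309, -0.2586, 0.1819]
orientation: [[0.998, -0.07, 0.001], [-0.07, -0.998, 0.0], [0.001, -0.0, -1.0]]
contact_force: [0.4, 0.6, -0.4]
opening: 0.0001
grasp_force: 0.0
t: 1.75
tcp_pos: [0.4465, -0.0246, 0.1322]
orientation: [[0.997, -0.071, 0.001], [-0.071, -0.997, 0.0], [0.001, -0.0, -1.0]]
contact_force: [0.8, 0.0, -0.0]
opening: -0.0001
grasp_force: 0.0
t 1.75 pallet mm [-87.  -51.6] z 132.2 F [0.8 0.1] -0.0 open -0.0001
tool heading in pallet -0.01 tilt [0.0008 0.0001]
[-85.0, 0.0, 100.0] shift [ 0.002  -0.0516  0.0322] world [0.452 0.027 0.1  ]
```

Over the notch at 80 mm height I'll take a wrist picture to check the pose estimate and the finger size.

To row units: -0.052 m is -5.2, 0.05 m is 5.

```bash
python3 drive.py '[{"tx": 0.1,"ty": -4.5,"tz": 2},{"tx": 0.2,"ty": -5.2,"tz": 5},{"tx": 0.2,"ty": -5.2,"tz": 5},{"tx": 0.2,"ty": -5.2,"tz": 5}]'; python3 delta.py -85,0,5; python3 - <<'E'
from h import *
d=bot.get_image("wrist"); im=np.ascontiguousarray(d["img"][:,:,::-1])
p=np.load("pose.npz");R,t=p["R"],p["t"]
w=lambda q,z:np.c_[np.array(q)@R.T+t,np.full(len(q),z)]
for q in proj(d,w(PIV,.022)): cv2.circle(im,tuple(int(v) for v in q),3,(0,0,255),1)
for q in proj(d,w(np.array([[-90,26],[-90,-26],[-42,26],[-42,-26],[-90,138],[-64,102],[-64,-102]])/1e3,.014)): cv2.circle(im,tuple(int(v) for v in q),3,(0,255,255),1)
cv2.imwrite("pics/w1.png",cv2.resize(im,None,fx=1.5,fy=1.5)); print(d["position"])
E
```

```text
t: 2.15
tcp_pos: [0.4517, 0.0245, 0.0824]
orientation: [[0.997, -0.071, -0.002], [-0.071, -0.997, -0.001], [-0.002, 0.001, -1.0]]
contact_force: [0.6, -0.8, 0.4]
opening: -0.0001
grasp_force: 0.0
t 2.15 pallet mm [-85.3  -2.3] z 82.4 F [ 0.6 -0.8] 0.4 open -0.0001
tool heading in pallet -0.03 tilt [-0.0016 -0.0007]
[-85.0, 0.0, 5.0] shift [ 0.0004 -0.0023  0.0774] world [0.452 0.027 0.005]
[0.53416444 0.01908514 0.22615614]
```

View pics/w1.png

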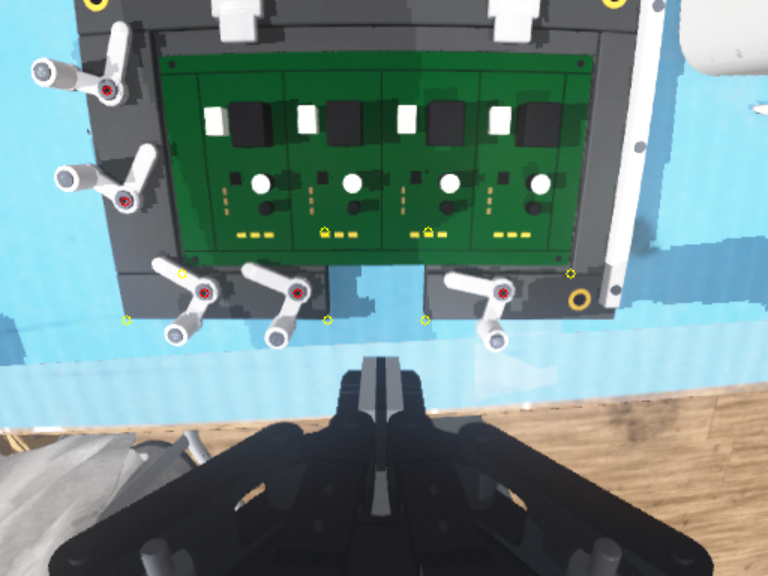

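The wrist view puts the projected pivots and notch corners right on the image, so the pose is good to about 1 mm. The shut fingers fit the notch. I'll go down and push.

```bash
python3 drive.py '[{"ty": -0.25,"tz": 4},{"ty": -0.25,"tz": 7.5},{"ty": -0.25,"tz": 7.7},{"ty": -0.25,"tz": 7.7}]'; python3 delta.py -61,0,5; python3 drive.py '[{"tx": 0.3},{"tx": 0.6},{"tx": 0.9},{"tx": 1.2},{"tx": 1.4}]';python3 delta.py -61,0,5
```

```text
t: 2.6
tcp_pos: [0.4524, 0.0265, 0.0061]
orientation: [[0.997, -0.073, -0.001], [-0.073, -0.997, -0.001], [-0.001, 0.001, -1.0]]
contact_force: [0.8, 0.1, -0.3]
opening: 0.0001
grasp_force: 0.0
t 2.6 pallet mm [-84.7  -0.2] z 6.1 F [0.8 0.2] -0.3 open 0.0001
tool heading in pallet -0.12 tilt [-0.0006 -0.0005]
[-61.0, 0.0, 5.0] shift [ 0.0237 -0.0002  0.0011] world [0.476 0.025 0.005]
t: 3.1
tcp_pos: [0.4667, 0.0268, 0.0057]
orientation: [[0.997, -0.071, 0.0], [-0.071, -0.997, 0.0], [0.0, -0.0, -1.0]]
contact_force: [-2.3, 0.2, 2.3]
opening: -0.0002
grasp_force: 1.4
t 3.1 pallet mm [-70.5   1.1] z 5.7 F [-2.3  0.1] 2.3 open -0.0002
tool heading in pallet 0.0 tilt [0.0004 0.0001]
[-61.0, 0.0, 5.0] shift [0.0095 0.0011 0.0007] world [0.476 0.025 0.005]
```

To row units: 0.0075 m is 0.75, 0.006 m is 0.6.

```bash
python3 drive.py '[{"tx": 0.15},{"tx": 0.3},{"tx": 0.45},{"tx": 0.6},{"tx": 0.75}]';python3 delta.py -61,0,5;python3 drive.py '[{"tx": 0.1},{"tx": 0.15},{"tx": 0.2}]';python3 delta.py -61,0,5
```

```text
t: 3.6
tcp_pos: [0.4739, 0.0263, 0.0053]
orientation: [[0.997, -0.071, 0.0], [-0.071, -0.997, 0.0], [0.0, -0.0, -1.0]]
contact_force: [-1.9, -0.1, 1.1]
opening: -0.0001
grasp_force: 0.9
t 3.6 pallet mm [-63.2   1.1] z 5.3 F [-1.9 -0.2] 1.1 open -0.0001
tool heading in pallet 0.0 tilt [0. 0.]
[-61.0, 0.0, 5.0] shift [0.0022 0.0011 0.0003] world [0.476 0.025 0.005]
t: 3.9
tcp_pos: [0.476, 0.0261, 0.0053]
orientation: [[0.997, -0.071, 0.0], [-0.071, -0.997, 0.0], [0.0, -0.0, -1.0]]
contact_force: [-1.4, -0.2, -0.4]
opening: 0.0003
grasp_force: 0.6
t 3.9 pallet mm [-61.1   1.1] z 5.3 F [-1.3 -0.3] -0.4 open 0.0003
tool heading in pallet -0.01 tilt [0.0003 0.    ]
[-61.0, 0.0, 5.0] shift [0.0001 0.0011 0.0003] world [0.476 0.025 0.005]
```

```bash
for i in 1; do python3 drive.py '[{"tx": 0.05},{"tx": 0.1},{"tx": 0.1}]';python3 delta.py;python3 drive.py '[{"tx": 0.05},{"tx": 0.1},{"tx": 0.1}]';python3 delta.py; done
```

```text
t: 4.2
tcp_pos: [0.477, 0.0261, 0.0053]
orientation: [[0.997, -0.071, 0.0], [-0.071, -0.997, 0.0], [0.0, -0.0, -1.0]]
contact_force: [-0.8, -0.4, -1.7]
opening: -0.0
grasp_force: 0.3
t 4.2 pallet mm [-60.2   1.1] z 5.3 F [-0.8 -0.4] -1.7 open -0.0
tool heading in pallet -0.0 tilt [0.0003 0.0001]
t: 4.5
tcp_pos: [0.4771, 0.026, 0.0053]
orientation: [[0.997, -0.071, -0.001], [-0.071, -0.997, 0.0], [-0.001, 0.0, -1.0]]
contact_force: [-4.2, 0.5, 1.3]
opening: 0.0001
grasp_force: 2.0
t 4.5 pallet mm [-60.1   1.1] z 5.3 F [-4.2  0.2] 1.3 open 0.0001
tool heading in pallet 0.01 tilt [-0.0012  0.    ]
```

To row units: 0.003 m is 0.3, 0.002 m is 0.2.

```bash
python3 drive.py '[{"tx": 0.1},{"tx": 0.2},{"tx": 0.3},{"tx": 0.3}]';python3 delta.py
```

```text
t: 4.9
tcp_pos: [0.4773, 0.026, 0.0051]
orientation: [[0.998, -0.07, -0.006], [-0.07, -0.998, -0.0], [-0.006, 0.001, -1.0]]
contact_force: [-11.9, 2.5, 9.7]
opening: 0.0
grasp_force: 5.9
t 4.9 pallet mm [-59.9   1. ] z 5.1 F [-12.1   1.6] 9.7 open 0.0
tool heading in pallet 0.04 tilt [-0.0062 -0.0002]
```

```bash
python3 drive.py '[{"tx": -1},{"tx": -3},{"tx": -3,"tz": -3},{"tx": -3,"tz": -7.5},{"tx": -3,"tz": -7.5}]'; python3 delta.py -88.5,-100,25; python3 - <<'E'
from h import *
d=bot.get_image("wrist"); im=np.ascontiguousarray(d["img"][:,:,::-1])
p=np.load("pose.npz");R,t=p["R"],p["t"]
w=lambda q,z:np.c_[np.array(q)@R.T+t,np.full(len(q),z)]
for q in proj(d,w(np.array([[-50,100],[-50,-100],[50,100],[50,-100]])/1e3,.0124)): cv2.circle(im,tuple(int(v) for v in q),3,(0,255,255),1)
cv2.imwrite("pics/w2.png",cv2.resize(im,None,fx=1.5,fy=1.5))
E
```

```text
t: 5.4
tcp_pos: [0.4539, 0.028, 0.0845]
orientation: [[0.997, -0.071, 0.009], [-0.072, -0.997, 0.001], [0.009, -0.002, -1.0]]
contact_force: [0.7, -0.2, -1.0]
opening: 0.0003
grasp_force: 0.0
t 5.4 pallet mm [-83.4   1.4] z 84.5 F [ 0.7 -0.1] -1.0 open 0.0003
tool heading in pallet -0.03 tilt [0.0086 0.0011]
[-88.5, -100.0, 25.0] shift [-0.0056  0.1015  0.0593] world [ 0.442 -0.073  0.025]
```

View pics/w2.png

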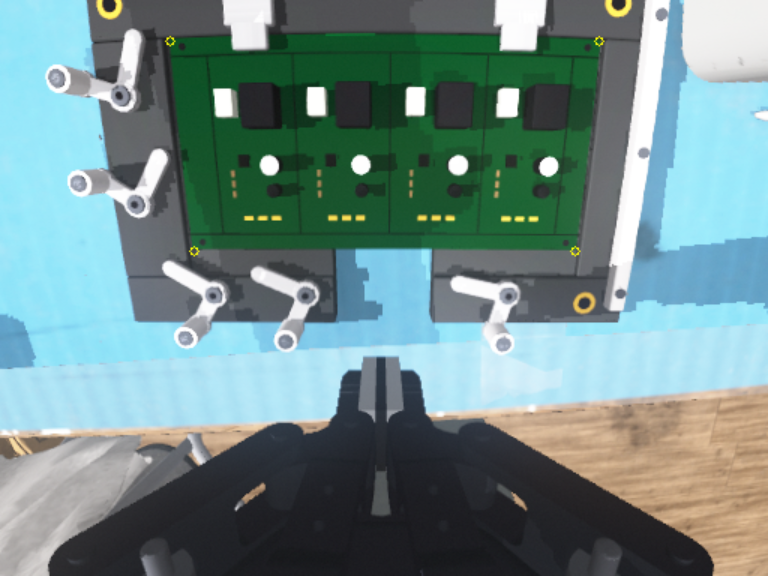

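The panel is home: its corners sit on the projected home corners and its far edge is under both tongues. Next is the near-edge sweep, starting to the right of clip 1.

To row units: 0.102 m is 10.2, 0.09 m is 9.

```bash
python3 drive.py '[{"tx": -0.5,"ty": 4.5},{"tx": -0.5,"ty": 9},{"tx": -0.5,"ty": 10.2,"tz": 3},{"tx": -0.5,"ty": 10.2,"tz": 5.95},{"tx": -0.5,"ty": 10.2,"tz": 5.95}]'; python3 drive.py '[{}]'; python3 delta.py -88.3,-100,25
```

```text
t: 5.95
tcp_pos: [0.4369, -0.0739, 0.0179]
orientation: [[0.997, -0.072, -0.005], [-0.072, -0.997, 0.0], [-0.005, -0.0, -1.0]]
contact_force: [-0.3, 0.6, -0.3]
opening: -0.0001
grasp_force: 0.0
t: 6.05
tcp_pos: [0.4381, -0.0732, 0.0204]
orientation: [[0.997, -0.071, -0.002], [-0.071, -0.997, 0.0], [-0.002, -0.0, -1.0]]
contact_force: [-0.4, 0.5, -0.9]
opening: -0.0
grasp_force: 0.0
t 6.05 pallet mm [ -91.9 -100.7] z 20.4 F [-0.5  0.5] -0.9 open -0.0
tool heading in pallet 0.01 tilt [-0.002   0.0003]
[-88.3, -100.0, 25.0] shift [ 0.0036 -0.0007 -0.0046] world [ 0.442 -0.073  0.025]
```

To row units: -0.004 m is -0.4, 0.0025 m is 0.25.

```bash
python3 drive.py '[{"tx": 0.25,"tz": -0.4},{"tx": 0.25,"tz": -0.4},{"tx": 0.25,"tz": -0.4}]'; python3 delta.py -88.3,-100,25
```

```text
t: 6.35
tcp_pos: [0.442, -0.0734, 0.0259]
orientation: [[0.998, -0.07, 0.002], [-0.07, -0.998, -0.0], [0.002, -0.0, -1.0]]
contact_force: [-0.3, 0.1, 0.1]
opening: -0.0004
grasp_force: 0.0
t 6.35 pallet mm [ -88.  -100.6] z 25.9 F [-0.3  0.1] 0.1 open -0.0004
tool heading in pallet 0.03 tilt [ 0.0023 -0.0001]
[-88.3, -100.0, 25.0] shift [-0.0003 -0.0006  0.0009] world [ 0.442 -0.073  0.025]
```

To row units: -0.046 m is -4.6, -0.038 m is -3.8.

```bash
python3 drive.py '[{"ty": -1},{"ty": -2},{"ty": -3},{"ty": -3.8},{"ty": -4.6}]';python3 delta.py;  python3 drive.py '[{"ty": -0.8},{"ty": -1.6},{"ty": -2.4},{"ty": -3.2},{"ty": -4}]'; python3 delta.py -88.3,0,25
```

```text
t: 6.85
tcp_pos: [0.4439, -0.027, 0.0247]
orientation: [[0.998, -0.07, -0.001], [-0.07, -0.998, -0.0], [-0.001, 0.0, -1.0]]
contact_force: [-1.3, -2.9, -0.3]
opening: 0.0003
grasp_force: 1.8
t 6.85 pallet mm [-89.4 -54.1] z 24.7 F [-1.1 -3. ] -0.3 open 0.0003
tool heading in pallet 0.02 tilt [-0.001  -0.0001]
t: 7.35
tcp_pos: [0.4476, 0.0129, 0.0248]
orientation: [[0.997, -0.071, 0.001], [-0.071, -0.997, 0.0], [0.001, -0.0, -1.0]]
contact_force: [-1.1, -0.7, -0.5]
opening: -0.0003
grasp_force: 0.0
t 7.35 pallet mm [-88.6 -14.1] z 24.8 F [-1.1 -0.8] -0.5 open -0.0003
tool heading in pallet 0.01 tilt [0.0005 0.0002]
[-88.3, 0.0, 25.0] shift [ 0.0003 -0.0141 -0.0001] world [0.449 0.027 0.025]
```

```bash
python3 drive.py '[{"ty": -1},{"ty": -2},{"ty": -3},{"ty": -3.8},{"ty": -4.6}]';python3 delta.py;  python3 drive.py '[{"ty": -0.8},{"ty": -1.6},{"ty": -2.4},{"ty": -3.2},{"ty": -4}]'; python3 delta.py;python3 drive.py '[{"ty": -0.8},{"ty": -1.6},{"ty": -2.4},{"ty": -3.2},{"ty": -4}]';python3 delta.py;  python3 drive.py '[{"ty": -0.8},{"ty": -1.6},{"ty": -2.4},{"ty": -3.2},{"ty": -4}]'; python3 delta.py -120,170,25
```

```text
t: 7.85
tcp_pos: [0.4505, 0.0587, 0.0248]
orientation: [[0.997, -0.071, 0.0], [-0.071, -0.997, -0.0], [0.0, 0.0, -1.0]]
contact_force: [0.1, -2.3, 0.1]
opening: -0.0
grasp_force: 0.9
t 7.85 pallet mm [-88.9  31.8] z 24.8 F [ 0.2 -2.3] 0.1 open -0.0
tool heading in pallet 0.01 tilt [ 0. -0.]
t: 8.35
tcp_pos: [0.4534, 0.0989, 0.0248]
orientation: [[0.998, -0.07, 0.0], [-0.07, -0.998, 0.0], [0.0, -0.0, -1.0]]
contact_force: [0.9, 0.2, -0.5]
opening: -0.0003
grasp_force: 0.0
t 8.35 pallet mm [-88.8  72.1] z 24.8 F [0.9 0.3] -0.5 open -0.0003
tool heading in pallet 0.02 tilt [0.0002 0.0004]
t: 8.85
tcp_pos: [0.456, 0.1388, 0.0248]
orientation: [[0.998, -0.071, -0.0], [-0.071, -0.998, 0.0], [-0.0, -0.0, -1.0]]
contact_force: [-0.5, -0.1, -0.0]
opening: 0.0003
grasp_force: 0.6
t 8.85 pallet mm [-89.1 112. ] z 24.8 F [-0.5 -0.1] -0.0 open 0.0003
tool heading in pallet 0.02 tilt [-0.0002  0.0003]
t: 9.35
tcp_pos: [0.4591, 0.1784, 0.0248]
orientation: [[0.997, -0.071, 0.0], [-0.071, -0.997, 0.0], [0.0, -0.0, -1.0]]
contact_force: [0.4, -0.2, -0.0]
opening: 0.0001
grasp_force: 0.0
t 9.35 pallet mm [-88.8 151.8] z 24.8 F [ 0.4 -0.2] -0.0 open 0.0001
tool heading in pallet -0.0 tilt [0.0002 0.0001]
[-120.0, 170.0, 25.0] shift [-0.0312 -0.0182 -0.0002] world [0.429 0.199 0.025]
```

To row units: 40 degrees is 4.

```bash
python3 drive.py '[{"wz": 0.8},{"wz": 1.6},{"wz": 2.4},{"wz": 3.2},{"wz": 4}]';python3 drive.py '[{"wz": 0.8},{"wz": 1.6},{"wz": 2.4},{"wz": 3.2},{"wz": 4}]'; python3 drive.py '[{"tx": 0.5,"ty": 0.5,"wz": 0.5},{"tx": 0.95,"ty": 0.95,"wz": 1},{"tx": 0.95,"ty": 0.95,"wz": 1},{"tx": 0.95,"ty": 0.95,"wz": 1}]'; python3 delta.py -88,138.3,25; python3 - <<'E'
from h import *
d=bot.get_image("wrist"); im=np.ascontiguousarray(d["img"][:,:,::-1])
cv2.imwrite("pics/w3.png",cv2.resize(im,None,fx=1.5,fy=1.5)); print(bot.get_obs()["q"])
E
```

```text
t: 9.85
tcp_pos: [0.4591, 0.1781, 0.0249]
orientation: [[0.715, -0.7, 0.0], [-0.7, -0.715, 0.0], [-0.0, -0.0, -1.0]]
contact_force: [0.4, 0.5, 0.4]
opening: 0.0001
grasp_force: 0.0
t: 10.35
tcp_pos: [0.4593, 0.178, 0.025]
orientation: [[0.097, -0.995, 0.001], [-0.995, -0.097, 0.001], [-0.001, -0.001, -1.0]]
contact_force: [-1.2, 0.5, -0.9]
opening: -0.0001
grasp_force: 0.0
t: 10.75
tcp_pos: [0.4506, 0.1677, 0.0247]
orientation: [[-0.068, -0.998, 0.0], [-0.998, 0.068, -0.0], [0.0, -0.0, -1.0]]
contact_force: [0.1, 0.2, -0.1]
opening: 0.0001
grasp_force: 0.0
t 10.75 pallet mm [-96.5 140.5] z 24.7 F [0.  0.2] -0.1 open 0.0001
tool heading in pallet -89.83 tilt [ 0.     -0.0004]
[-88.0, 138.3, 25.0] shift [ 0.0022 -0.0085 -0.0003] world [0.459 0.165 0.025]
[ -48.12197294   40.21070514   34.43698067  124.41750992  -47.99131547
   29.42942587 -160.35242906]
```

View pics/w3.png

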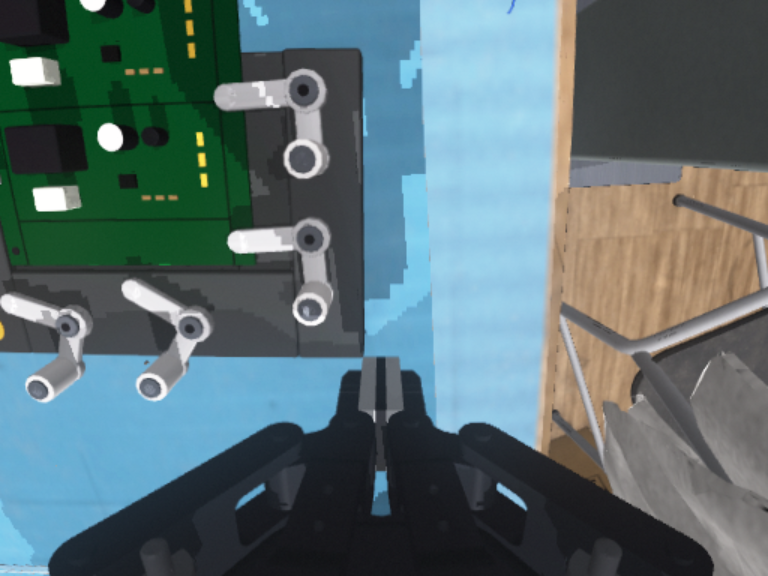

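Clips 2 and 3 are swept square. Joint 7 is close to its limit, so I'll turn half a revolution back, which leaves the fingers in the same shape.

To row units: -42.5 degrees is -4.25.

```bash
python3 drive.py '[{"wz": -0.85},{"wz": -1.7},{"wz": -2.55},{"wz": -3.4},{"wz": -4.25}]';python3 drive.py '[{"wz": -0.85},{"wz": -1.7},{"wz": -2.55},{"wz": -3.4},{"wz": -4.25}]';python3 drive.py '[{"wz": -0.85},{"wz": -1.7},{"wz": -2.55},{"wz": -3.4},{"wz": -4.25}]';python3 drive.py '[{"wz": -0.85},{"wz": -1.7},{"wz": -2.55},{"wz": -3.4},{"wz": -4.25}]';python3 drive.py '[{"wz": -0.5},{"wz": -1.02},{"wz": -1.02},{"wz": -1.02}]'; python3 delta.py -88,138.3,25;  python3 - <<'E'
from h import *
print(bot.get_obs()["q"])
E
```

```text
t: 11.3
tcp_pos: [0.4511, 0.1677, 0.0251]
orientation: [[0.628, -0.778, 0.001], [-0.778, -0.628, 0.001], [-0.0, -0.001, -1.0]]
contact_force: [0.5, -0.2, -0.0]
opening: 0.0002
grasp_force: 0.0
t: 11.8
tcp_pos: [0.4512, 0.1677, 0.0251]
orientation: [[0.989, -0.15, 0.001], [-0.15, -0.989, 0.001], [0.001, -0.001, -1.0]]
contact_force: [-0.4, 0.4, 0.5]
opening: -0.0001
grasp_force: 0.0
t: 12.3
tcp_pos: [0.4513, 0.1678, 0.0252]
orientation: [[0.83, 0.557, 0.002], [0.557, -0.83, 0.001], [0.002, -0.0, -1.0]]
contact_force: [-0.3, -0.3, 0.8]
opening: -0.0002
grasp_force: 0.0
t: 12.8
tcp_pos: [0.4514, 0.1677, 0.0253]
orientation: [[0.236, 0.972, 0.002], [0.972, -0.236, 0.001], [0.002, 0.002, -1.0]]
contact_force: [-0.1, -0.0, 0.0]
opening: 0.0006
grasp_force: 0.0
t: 13.2
tcp_pos: [0.451, 0.1675, 0.0251]
orientation: [[0.07, 0.998, 0.001], [0.998, -0.07, 0.001], [0.001, 0.001, -1.0]]
contact_force: [-0.1, 0.3, 0.3]
opening: 0.0001
grasp_force: 0.0
t 13.2 pallet mm [-96.1 140.3] z 25.1 F [-0.2  0.3] 0.3 open 0.0001
tool heading in pallet 90.08 tilt [0.001  0.0009]
[-88.0, 138.3, 25.0] shift [-0.002   0.0081  0.0001] world [0.459 0.165 0.025]
[-17.86330622  34.76587533 -11.83086379 123.39201798  17.15929914
  23.27519453 -47.4439422 ]
```

To row units: 0.052 m is 5.2, 0.044 m is 4.4.

```bash
python3 drive.py '[{"tx": -0.2,"ty": 1},{"tx": -0.2,"ty": 2.2},{"tx": -0.2,"ty": 3.4},{"tx": -0.2,"ty": 4.4},{"tx": -0.2,"ty": 5.2}]'; python3 delta.py -20,138.3,25;python3 drive.py '[{"ty": 0.8},{"ty": 1.6},{"ty": 2.4},{"ty": 3.2},{"ty": 4}]'; python3 delta.py 0,138.3,25
```

```text
t: 13.7
tcp_pos: [0.5036, 0.1616, 0.0247]
orientation: [[0.068, 0.998, 0.0], [0.998, -0.068, 0.0], [0.0, 0.0, -1.0]]
contact_force: [-0.9, 0.3, -0.5]
opening: 0.0001
grasp_force: 0.0
t 13.7 pallet mm [-43.2 138.2] z 24.7 F [-0.9  0.2] -0.5 open 0.0001
tool heading in pallet 90.15 tilt [0.0004 0.0002]
[-20.0, 138.3, 25.0] shift [ 0.      0.0232 -0.0003] world [0.527 0.16  0.025]
t: 14.2
tcp_pos: [0.5431, 0.1595, 0.0249]
orientation: [[0.067, 0.998, 0.001], [0.998, -0.067, 0.001], [0.001, 0.001, -1.0]]
contact_force: [0.1, 0.8, -0.6]
opening: 0.0
grasp_force: 0.6
t 14.2 pallet mm [ -3.6 138.8] z 24.9 F [0.  0.8] -0.6 open 0.0
tool heading in pallet 90.22 tilt [0.0007 0.0006]
[0.0, 138.3, 25.0] shift [-0.0006  0.0036 -0.0001] world [0.547 0.159 0.025]
```

To row units: 0.04 m is 4, 0.032 m is 3.2.

```bash
python3 drive.py '[{"tx": -0.05,"ty": 0.8},{"tx": -0.05,"ty": 1.6},{"tx": -0.05,"ty": 2.4},{"tx": -0.05,"ty": 3.2},{"tx": -0.05,"ty": 4}]'; python3 delta.py ;python3 drive.py '[{"ty": 0.8},{"ty": 1.6},{"ty": 2.4},{"ty": 3.2},{"ty": 4}]'; python3 delta.py 0,138.3,25; python3 drive.py '[{"tx": 2,"ty": 1,"tz": -4},{"tx": 2,"ty": 1,"tz": -8},{"tx": 6,"ty": -2,"tz": -12},{"tx": 10,"ty": -6,"tz": -15},{"tx": 10,"ty": -6,"tz": -15}]'; python3 drive.py '[{"tx": 4,"ty": -2},{"tx": 8,"ty": -4},{"tx": 8,"ty": -4}]'; python3 - <<'E'
from h import *
d=bot.get_image("top"); im=d["img"][:,:,::-1]
cv2.imwrite("pics/crop2.png",cv2.resize(im[150:245,185:310],None,fx=6,fy=6,interpolation=cv2.INTER_CUBIC))
E
```

```text
t: 14.7
tcp_pos: [0.5821, 0.1559, 0.0247]
orientation: [[0.067, 0.998, -0.001], [0.998, -0.067, 0.0], [-0.0, -0.001, -1.0]]
contact_force: [-2.8, 3.0, 0.4]
opening: -0.0
grasp_force: 2.5
t 14.7 pallet mm [ 35.5 138.1] z 24.7 F [-3.   2.8] 0.4 open -0.0
tool heading in pallet 90.21 tilt [-0.0009  0.    ]
t: 15.2
tcp_pos: [0.6228, 0.1528, 0.0248]
orientation: [[0.068, 0.998, 0.0], [0.998, -0.068, -0.0], [-0.0, 0.0, -1.0]]
contact_force: [-0.4, -1.0, -0.1]
opening: 0.0001
grasp_force: 0.0
t 15.2 pallet mm [ 76.3 137.9] z 24.8 F [-0.4 -1. ] -0.1 open 0.0001
tool heading in pallet 90.18 tilt [ 0.0002 -0.0002]
[0.0, 138.3, 25.0] shift [ 0.0006 -0.0763 -0.0002] world [0.547 0.159 0.025]
t: 15.7
tcp_pos: [0.5675, 0.2608, 0.1775]
orientation: [[0.065, 0.998, 0.002], [0.998, -0.065, 0.003], [0.003, 0.002, -1.0]]
contact_force: [0.3, 0.6, -0.3]
opening: -0.0
grasp_force: 0.0
t: 16.0
tcp_pos: [0.5303, 0.3475, 0.1755]
orientation: [[0.058, 0.998, -0.001], [0.998, -0.058, 0.005], [0.005, -0.002, -1.0]]
contact_force: [-0.3, -0.1, 0.4]
opening: -0.0002
grasp_force: 0.0
```

View pics/crop2.png

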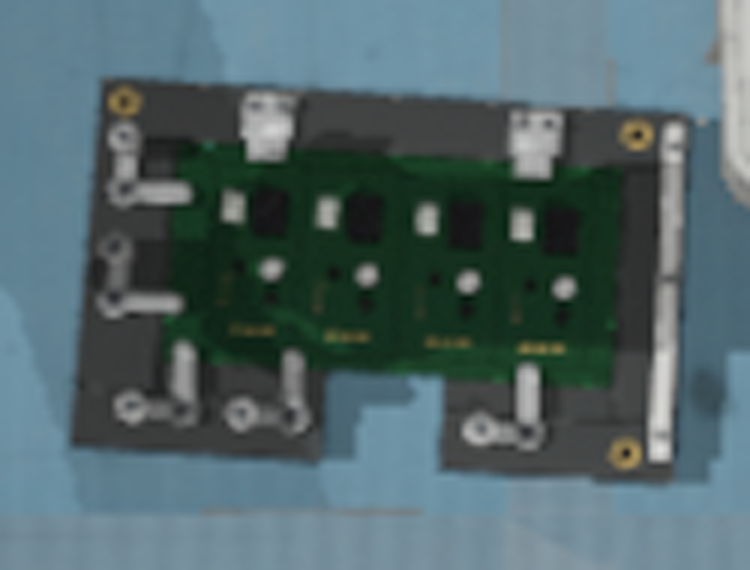

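All five levers now lie along the edges with their noses over the panel. Rollers 1 to 5 are at (480,430), (240,413), (130,408), (115,247) and (123,137). I'll check the angles.

```bash
python3 - <<'E'
from h import *
d=bot.get_image("top");p=np.load("pose.npz");R,t=p["R"],p["t"]
f=lambda L:(np.array(L,float)+.5)/6-.5+[185,150]
r=(plane(d,f([(480,430),(240,413),(130,408),(115,247),(123,137)]),.036)[:,:2]-t)@R-PIV
print([np.arctan2(y,-x).round(2) for x,y in r[:3]],[np.arctan2(x,y).round(2) for x,y in r[3:]])
print(((plane(d,f([(165,363),(610,385)]),.0124)[:,:2]-t)@R*1e3).round(1)); o=bot.get_obs();print(o["t"],o["contact_force"],o["joint_velocities"])
E
```

```text
[np.float64(1.47), np.float64(1.51), np.float64(1.48)] [np.float64(1.56), np.float64(1.53)]
[[-50.7  98.9]
 [-48.2 -99. ]]
16.1 [ 0.15689426 -1.32324616 -0.23404532] [ 2.30695496 -0.00757425  2.0473129   0.37868425  0.44390908 -0.03419047
  0.24669537]
```

```bash
python3 drive.py '[{},{},{}]'; python3 -c "
from rig import bot
print(bot.close_job())"
```

```text
t: 16.4
tcp_pos: [0.5351, 0.3382, 0.1747]
orientation: [[0.069, 0.998, 0.0], [0.998, -0.069, -0.0], [-0.0, 0.0, -1.0]]
contact_force: [-0.3, 0.3, 0.5]
opening: 0.0001
grasp_force: 0.0
the job is handed in; nothing more can be done
None
```

I pushed the panel fully home under both tongues, then swept all five hold-downs closed (measured about 1.47–1.56 rad, nominal 1.57), and handed the job in at 16.4 s without going near the loose items; no verdict was returned.

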